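Hang the gauge unit on the cleat panel

TASK

Put the box-shaped gauge unit away on the hanging panel: tip its top back towards the panel by about 20 degrees, hook the angled strip on its back over the panel's cleat, and while still tipped let the strip rest in the cleat's groove. Then feel your way along the groove, sliding it gently sideways, until the strip sinks into the one deeper pocket, lower it upright so that its lower back rests on the stop rail, and let go with the unit hanging fully home. Work gently, without ramming or dropping the unit, and leave the other things on the bench where they are.

Things in the scene. Friction and masses are not known exactly. Their poses are not given: they have to be found in the camera images.
- gauge: the unit to hang (0.3 to 0.65 kg), upright on the table at the start: grey box 50 (x) x 110 (y) x 120 (z) mm, round black dial (96 mm) standing 18 mm out of its -x face, grip lug on top, angled aluminium strip behind its +x face. Origin: centre of the box's underside; z up, +x out of its back. Its back looks roughly the way the panel's +x points
- lug (a point): middle of the black grip lug, at (0, 0, 142) mm in the frame of gauge. The lug is 14 (x) x 56 (y) mm, from z = 119 to 159 mm, over the centre of the box; grip it with the fingers closing along the unit's x
- strip_edge (a point): middle of the strip's free lower edge, at (62.8, 0, 80) mm in the frame of gauge, same axes. The strip (4 mm thick, 50 mm wide in y) starts at an 8 mm arm (z = 112 to 120 mm, x = 25 to 50 mm) and slopes down and away from the box, 25 degrees off vertical; tip the unit's top back towards +x by 25 degrees and it hangs plumb. Fully home: x = -8, z = 111 mm in the panel frame
- panel: fixed upright grey plate, 16 mm thick, 360 mm wide (y), 155 mm high, with an aluminium cleat (330 mm long) on its front. Origin on the table, mid width, in the plane of the front face; +x points into the plate, so the front looks to -x; z up. It is rigid: press the unit on it with a few newtons only, never 40 N
- lip_top (a point): middle of the inner top edge of the cleat's 4 mm lip, at (-23, 0, 138) mm in the panel frame. The lip slopes outward 25 degrees off vertical: its inner face runs from x = -10 mm at z = 110 mm to this edge. Between it and the plate is the open-topped groove
- groove (a point): a point in the groove at (-8, 0, 122) mm in the panel frame, same axes. Dark steel fillers lie in the groove with tops at z = 122 mm, save for one pocket 58 mm long with its floor at z = 110 mm. The pocket's middle is anywhere within 40 mm either side (y) of this point and is not measured: slide the strip on the fillers until it sinks 12 mm
- stop_rail (a point): middle of the front of the black rubber stop rail low on the panel, 46 mm out of its face, z = 35 to 60 mm; the lower back of the upright hanging unit rests on it
- bench_gauge: bystander: round dial gauge on a steel foot of 72 mm diameter, 166 mm high, without a strip; it may stand on either side. Origin under the foot
- adapter: bystander: stepped steel fitting 40 mm wide, 42 mm high; origin under its middle
- wrench: bystander: steel wrench lying flat; origin under its middle
- collar: bystander: brass ring 38 mm wide, 20 mm high; origin under its middle
- jar: bystander: amber jar 60 mm wide, 75 mm high; origin under its middle
- driver: bystander: screwdriver lying flat; origin under it
Things that resemble listed ones, but are neither listed nor needed, are in the scene too. What is shaped like the gauge but green is not meant.

How it is judged:
On the way:
1. the unit is hooked while tipped back: tilt 0.2 to 0.7 rad, strip edge inside the groove (below the top of the lip, behind it), and touching the panel (angle between gauge's own z axis and vertical between 0.2 and 0.7 rad and z of strip_edge in the frame of panel between 0.105 and 0.132 m and x of strip_edge in the frame of panel between -0.02 and 0.002 m and contact force between gauge and panel above 0.3 N), for 0.2 s.
At the end, for the whole second after the job is handed in: the strip edge is down in the pocket behind the lip (within 5 mm of the pocket floor), the unit hangs upright within 0.1 rad and square to the panel within 0.1 rad, at rest and released (z of strip_edge in the frame of panel between 0.105 and 0.1155 m and x of strip_edge in the frame of panel between -0.015 and 0.002 m and angle between gauge's own z axis and vertical below 0.1 rad and angle between the y axis of gauge and the y axis of panel, either way round below 0.1 rad and linear speed of gauge below 0.01 m/s); the robot touches nothing.
It fails at once if the gauge unit presses or knocks on the panel with more than 40 N (contact force between gauge and panel above 40 N).
It fails at once if another thing on the bench is moved by more than 20 mm (distance of any of bench_gauge, adapter, wrench, collar, jar, driver from where it was at the start of the episode above 0.02 m).
It also fails if it takes over 72 s, if anything falls off the work surface, if the arm or the gripper's body presses on something with over 40 N, if the wrist force passes 120 N, or if a joint passes its speed limit or range.

ROBOT

A 6-joint arm with a two-finger parallel gripper is mounted at the origin on the work surface. World frame = base frame: x ahead of the robot, y to its left, z up, the work surface at z = 0. Lengths are in m, angles in rad, forces in N, time in s.
With the tool pointing down it reaches from about 0.35 to 0.875 m from the base axis. Payload 15.5 kg.
Tool frame: the origin (TCP) lies on the centre line of the jaws, within the pads' length; the fingertips stand 22 mm ahead of it and the grasp point (between the pads) lies 3 mm ahead of it; z points along the fingers, y is the line along which they close (so a half turn about z gives the same grasp; the last joint's range is limited). The gripper opens to 85 mm and grips with 20 to 120 N. Pads are 22 mm wide; open, the fingers measure 114 mm over their backs; the gripper's body (76 mm by 85 mm) begins 54 mm behind the grasp point. The pads swing forward as they close: fully open they stand 13 mm farther back than shut.
Start: joints at [1.165, 0.494, 1.345, -0, 1.302, -0.096], TCP at [0.191, 0.595, 0.253] pointing down, gripper open.
Joint ranges: [-2.91, 2.91], [-0.82, 2.16], [0.22, 2.67], [-1.22, 4.37], [0.12, 2.79], [-3.08, 3.08]. Speed limits (rad/s): [1.89, 1.89, 2.57, 3.01, 3.01, 3.01].

INTERFACE

Orientations are given as a 3x3 rotation matrix whose columns are the frame's x, y, z axes.
In Python, from rig import read_state, grab_frame, finish_job gives the robot as it stands.
- The arm moves only by the tool drive_tool, never from a script. Its argument "steps" is a list of rows, each a list of 5 numbers: the shift along the tool's x, y, z in m, then the turn about the tool's z in degrees, then the finger opening in m, from 0 to 0.0854. In form: [[tx, ty, tz, yaw, claw], ...]. A call has 1 to 20 rows; each row is the pose to reach, as a shift and turn from the pose commanded when the call began, along the tool's axes at that moment; what a row does not reach only later rows make up. A row lasts 1/10 s, in which the tool goes at most 50 mm and 8.59 degrees, less where a joint would pass 70% of its speed; a pose out of reach is approached as far as the arm can. A call with a gripper value outside its range is refused whole. The fingers move at their own pace and stop on an object; the grip force is fixed at half the most. Time passes only in rows, so rows that repeat a pose let the fingers close. It gives the time, the measured TCP pose, the force, the opening and the grip force at its end, in the units of the state.
- read_state(): the state, without advancing time (a new reading comes with each control period).
- grab_frame(name): name is "side" or "top" or "wrist"; returns a dict with "color" (400x640x3 uint8, blue, green, red), "range_z" (400x640 float32, m along the optical axis (not along the pixel's ray), 0 where there is no reading), "fx", "fy", "cx", "cy" (pixels), "extrinsics" (4x4, takes a point from camera to world coordinates); the wrist camera has in their place "hand_eye" (4x4, takes a point from camera to tool coordinates, whose origin is the TCP and whose axes are the flange's). Camera axes: x right, y down, z forward; pixel columns grow to the right and rows downward; lengths in m; the calibration is good to about 2 mm. A picture is of the moment at which its call begins: read the wrist's pose just before it.
- finish_job(): hands the job in; it is judged then, once.
The state is a dict: "time": time; "qpos": joint angles; "qvel": joint speeds; "joint_efforts": joint torques, N m; "ee_pos": TCP position; "tcp_rot": TCP orientation; "contact_force": force on the tool from outside, world axes, zero at the start; "wrist_torque": the same for the moment, N m; "gripper_width": finger opening in m; "gripper_force": force on a finger pad.
Only numpy, scipy, OpenCV 4.12 (cv2) and the standard library are available. Lean on these libraries where they do the work, as an engineer would, in place of code of your own. Each camera call takes 0.05 s, during which the arm holds its last target. There are 200 camera calls.

## Working session

There is one attempt and no reset: what is moved stays moved. The work goes in short steps, Python scripts to look and compute and a tool call to move; the robot and the scene stay as the last step left them, time stands still between calls to the robot, and variables do not carry over. Pictures are saved under pics/ and viewed, at most 10 in all, crops included, and the job is handed in when it is done.

Besides the shell and the picture viewer there is one more tool, called after "Request:" by a JSON object that holds its "api" and its "payload", one argument or row to a line. drive_tool: Moves the arm, as the interface text tells. Its arguments: {"type":"object","properties":{"steps":{"type":"array"}},"required":["steps"]}

```bash
mkdir -p pics; cat > h.py <<'E'
import numpy as np,cv2
from rig import read_state,grab_frame,finish_job
def cloud(f,T=None):
    z=f["range_z"];v,u=np.mgrid[0:z.shape[0],0:z.shape[1]]
    P=np.stack([(u-f["cx"])/f["fx"]*z,(v-f["cy"])/f["fy"]*z,z],-1)
    T=f["extrinsics"] if T is None else T
    W=P@T[:3,:3].T+T[:3,3]; W[z==0]=np.nan
    return W
E
python3 - <<'E'
from h import *
s=read_state();print(s["time"],s["ee_pos"],s["tcp_rot"],s["contact_force"])
import pickle
F={}
for n in("top","side"):
    f=grab_frame(n);F[n]=f;cv2.imwrite(f"pics/{n}.png",f["color"]);print(n,f["extrinsics"].round(3).tolist(),f["fx"],(f["range_z"]>0).mean())
pickle.dump(F,open("F.pkl","wb"))
a=np.vstack([F["top"]["color"],F["side"]["color"]]);cv2.imwrite("pics/both.png",cv2.resize(a,(480,600),interpolation=cv2.INTER_AREA))
E
```

```text
0.0 [0.19040742 0.59496166 0.25269913] [[-9.52409159e-01  3.04822229e-01 -4.48766523e-04]
 [ 3.04822546e-01  9.52408521e-01 -1.10662716e-03]
 [ 9.00845013e-05 -1.19075600e-03 -9.99999287e-01]] [-0.22876245 -1.40306164  1.13286312]
top [[0.003, -0.987, 0.16, 0.381], [-1.0, -0.003, 0.004, 0.033], [-0.004, -0.16, -0.987, 1.237], [0.0, 0.0, 0.0, 1.0]] 440.9213070189526 0.9958828125
side [[0.738, -0.321, 0.594, -0.021], [-0.675, -0.353, 0.648, -0.614], [0.001, -0.879, -0.477, 0.595], [0.0, 0.0, 0.0, 1.0]] 392.80229571529054 0.995953125
```

View pics/top.png

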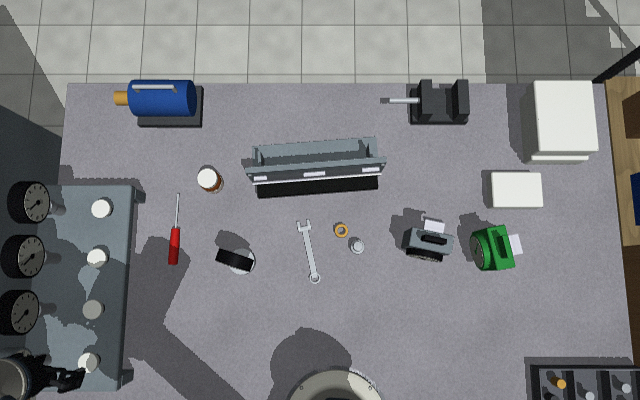

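View pics/side.png

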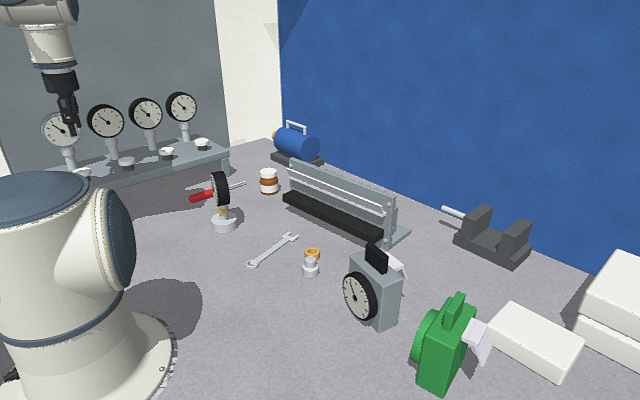

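The unit is the grey box with a black lug and strip at top (428,241), side (372,290). The green one at top (493,248), side (450,345) is the decoy, and the dial on a foot at top (236,260) is bench_gauge. The panel is at top (315,170). Next I'll measure the unit and the panel, and crop in on the unit to confirm it.

```bash
python3 - <<'E'
from h import *
import pickle
F=pickle.load(open("F.pkl","rb"))
W=cloud(F["top"]);c=F["top"]["color"]
def rect(m,name):
    p=W[m][:,:2].astype(np.float32);(cx,cy),(w,h),a=cv2.minAreaRect(p);print(name,len(p),(round(cx,4),round(cy,4)),(round(w,4),round(h,4)),round(a,1),"z",np.nanpercentile(W[m][:,2],[5,50,95]).round(4))
v,u=np.mgrid[0:400,0:640]
roi=(u>390)&(u<465)&(v>205)&(v<270)
z=W[...,2]
rect(roi&(z>.148)&(z<.17),"lug top")
rect(roi&(z>.112)&(z<.128),"box top+strip arm")
rect(roi&(z>.112)&(z<.128)&(c.min(2)<190),"box top")
pr=(u>235)&(u<395)&(v>130)&(v<205)
m=pr&(z>.148)&(z<.162);rect(m,"panel top")
m2=pr&(z>.128)&(z<.146);rect(m2,"lip")
m3=pr&(z>.05)&(z<.066);rect(m3,"rail")
m4=pr&(z>.10)&(z<.127);rect(m4,"groove/filler")
for k in range(10,400): pass
print([(r,np.round(W[r,315],3).tolist()) for r in range(132,204,3)])
a=cv2.resize(c[200:280,380:540],(800,400),interpolation=cv2.INTER_CUBIC)
b=F["side"]["color"];
cv2.imwrite("pics/crop1.png",np.vstack([a,np.hstack([cv2.resize(c[125:205,235:395],(400,200)),cv2.resize(b[230:350,320:560],(400,200))])]))
# side view panel
S=cloud(F["side"]);zs=S[...,2]
E
```

```text
lug top 144 (0.47, -0.2408) (0.0563, 0.0138) 77.7 z [0.1518 0.1593 0.1625]
box top+strip arm 890 (0.4744, -0.2412) (0.1105, 0.0917) 79.1 z [0.1159 0.1199 0.1238]
box top 702 (0.4744, -0.2412) (0.1105, 0.0917) 79.1 z [0.1156 0.1198 0.1237]
panel top 936 (0.6577, 0.0523) (0.0175, 0.3588) 4.9 z [0.1507 0.1546 0.1581]
lip 550 (0.6371, 0.051) (0.0291, 0.3565) 4.7 z [0.1293 0.1369 0.1439]
rail 1659 (0.6605, 0.0542) (0.1203, 0.3565) 5.7 z [0.0555 0.0598 0.0635]
groove/filler 874 (0.6416, 0.0515) (0.02, 0.357) 4.8 z [0.108  0.1204 0.1257]
[(132, [0.795, 0.058, 0.001]), (135, [0.787, 0.058, -0.002]), (138, [0.778, 0.058, -0.002]), (141, [0.768, 0.057, 0.0]), (144, [0.755, 0.057, 0.012]), (147, [0.745, 0.057, 0.016]), (150, [0.738, 0.057, 0.011]), (153, [0.728, 0.057, 0.013]), (156, [0.719, 0.057, 0.013]), (159, [0.71, 0.057, 0.013]), (162, [0.665, 0.054, 0.154]), (165, [0.657, 0.054, 0.155]), (168, [0.651, 0.054, 0.148]), (171, [0.65, 0.055, 0.12]), (174, [0.644, 0.055, 0.108]), (177, [0.633, 0.054, 0.124]), (180, [0.639, 0.056, 0.059]), (183, [0.63, 0.056, 0.063]), (186, [0.622, 0.055, 0.063]), (189, [0.614, 0.056, 0.057]), (192, [0.607, 0.056, 0.055]), (195, [0.608, 0.057, 0.001]), (198, [0.6, 0.057, -0.002]), (201, [0.591, 0.056, -0.001])]
```

View pics/crop1.png

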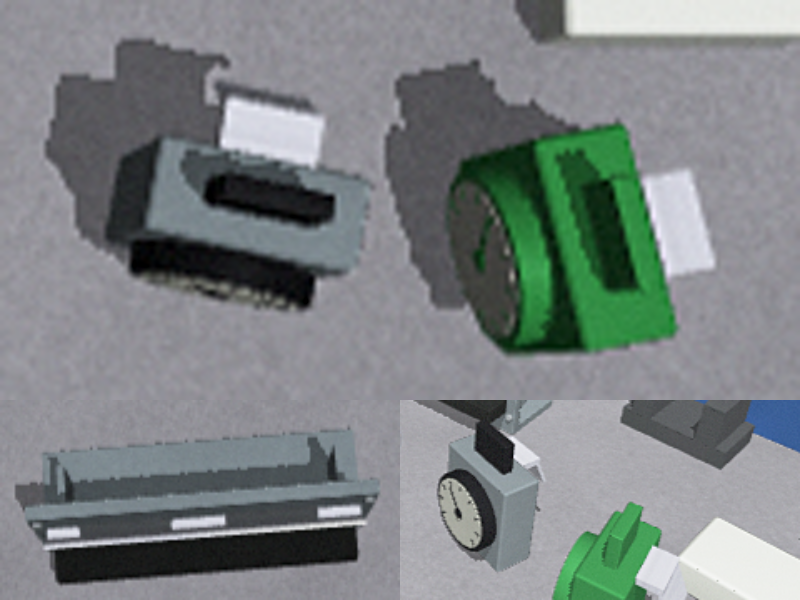

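The crop confirms the grey unit (black lug, white dial, strip at the back). In the panel crop there are three bright patches in the groove, at (63,533), (197,522) and (340,512). The middle one has a depth of z≈0.108, so it may be the pocket. I'll refine the panel and compute the moves.

```bash
cat >> h.py <<'E'
def tool(dw):
    return (read_state()["tcp_rot"].T@np.array(dw)).round(4) if hasattr(read_state()["tcp_rot"],"T") else (np.array(read_state()["tcp_rot"]).T@np.array(dw)).round(4)
def goto(p):
    s=read_state();return tool(np.array(p)-np.array(s["ee_pos"]))
E
python3 - <<'E'
from h import *
import pickle
F=pickle.load(open("F.pkl","rb"))
W=cloud(F["top"]);z=W[...,2]
v,u=np.mgrid[0:400,0:640]
pr=(u>235)&(u<395)&(v>130)&(v<205)
def line(x,y):
    for _ in range(4):
        a,b=np.polyfit(y,x,1);r=x-a*y-b;k=abs(r)<2.5*r.std();x,y=x[k],y[k]
    return np.degrees(np.arctan(-a)),a*0.053+b
# rail front edge: min x of z>.045 per column; panel top: mid x
cols=range(262,375);rf=[];pt=[]
for k in cols:
    q=W[130:205,k]
    m=q[(q[:,2]>.052)&(q[:,2]<.068)&(q[:,0]<.64)]
    if len(m): rf.append(m[m[:,0].argmin()])
    m=q[(q[:,2]>.149)&(q[:,2]<.16)]
    if len(m): pt.append([m[:,0].min(),m[:,0].max(),m[0,1]])
rf=np.array(rf);pt=np.array(pt)
print("rail front",line(rf[:,0],rf[:,1]));print("top front",line(pt[:,0],pt[:,2]),"top back",line(pt[:,1],pt[:,2]))
for cam in("top","side"):
    V=cloud(F[cam]).reshape(-1,3)
    C=np.array([.6497,.0516]);a=np.radians(4.9);R=np.array([[np.cos(a),np.sin(a)],[-np.sin(a),np.cos(a)]])
    q=np.c_[(V[:,:2]-C)@R.T,V[:,2]]
    q=q[(abs(q[:,0])<.06)&(abs(q[:,1])<.2)]
    f=q[(abs(q[:,0])<.012)&(q[:,2]>.128)&(q[:,2]<.15)&(abs(q[:,1])<.16)]
    print(cam,"face",len(f),f[:,0].mean() if len(f) else 0, np.polyfit(f[:,1],f[:,0],1))
    r=q[(q[:,0]<-.03)&(q[:,2]>.038)&(q[:,2]<.056)&(abs(q[:,1])<.15)]
    print("railfront",len(r),np.median(r[:,0]) if len(r) else 0,np.polyfit(r[:,1],r[:,0],1) if len(r) else 0)
    for nm,mm in(("rail",(q[:,0]<-.025)&(q[:,2]>.03)&(q[:,2]<.07)),("top",(q[:,2]>.149)&(q[:,2]<.16)),("lip",(q[:,2]>.13)&(q[:,2]<.142)&(q[:,0]<-.018))):
        print(nm,"yrange",np.percentile(q[mm][:,1],[.5,99.5]).round(4),"x",np.percentile(q[mm][:,0],[2,98]).round(4))
    g=q[(q[:,0]>-.014)&(q[:,0]<-.001)&(q[:,2]>.09)&(q[:,2]<.13)]
    for y in np.arange(-.17,.171,.01):
        k=g[abs(g[:,1]-y)<.005]
        if len(k): print(round(y,3),len(k),k[:,2].min().round(3),np.median(k[:,2]).round(3),end="; ")
    print()
print(goto([.47,.25,.253]),goto([.47,-.241,.21]))
E
```

```text
rail front (np.float64(4.650749033430149), np.float64(0.6041427637504017))
top front (np.float64(4.71075412236747), np.float64(0.6505056616138182)) top back (np.float64(4.6367945525649965), np.float64(0.6643139402949932))
top face 262 0.0006706564494203124 [0.00472436 0.00066628]
railfront 146 -0.045331577848412324 [ 0.00049916 -0.04405753]
rail yrange [-0.1619  0.1639] x [-0.0462 -0.0255]
top yrange [-0.1772  0.1784] x [-0.0001  0.016 ]
lip yrange [-0.161   0.1629] x [-0.0265 -0.0188]
-0.17 2 0.11 0.116; -0.16 13 0.109 0.112; -0.15 15 0.107 0.11; -0.14 16 0.105 0.11; -0.13 16 0.106 0.11; -0.12 15 0.108 0.113; -0.11 20 0.116 0.122; -0.1 18 0.118 0.123; -0.09 17 0.118 0.121; -0.08 18 0.116 0.122; -0.07 20 0.118 0.121; -0.06 20 0.119 0.122; -0.05 20 0.118 0.122; -0.04 19 0.118 0.122; -0.03 17 0.119 0.122; -0.02 16 0.108 0.112; -0.01 16 0.106 0.111; 0.0 17 0.107 0.112; 0.01 16 0.107 0.11; 0.02 15 0.107 0.111; 0.03 15 0.107 0.11; 0.04 18 0.118 0.122; 0.05 17 0.118 0.121; 0.06 19 0.117 0.121; 0.07 19 0.118 0.122; 0.08 20 0.117 0.122; 0.09 21 0.117 0.122; 0.1 19 0.118 0.121; 0.11 18 0.117 
[... 437 characters left out ...]
11; -0.15 9 0.092 0.109; -0.14 2 0.092 0.102; -0.13 3 0.106 0.108; -0.12 4 0.093 0.107; -0.11 4 0.106 0.12; -0.1 3 0.104 0.112; -0.09 7 0.103 0.108; -0.08 7 0.104 0.106; -0.07 4 0.11 0.111; -0.06 4 0.107 0.111; -0.05 7 0.091 0.112; -0.04 4 0.108 0.11; -0.03 5 0.107 0.111; -0.02 2 0.109 0.118; -0.01 4 0.108 0.111; 0.0 7 0.094 0.109; 0.01 6 0.104 0.11; 0.02 4 0.106 0.11; 0.03 4 0.107 0.111; 0.04 4 0.109 0.11; 0.05 3 0.107 0.113; 0.06 4 0.105 0.107; 0.07 6 0.103 0.11; 0.08 3 0.104 0.107; 0.09 4 0.103 0.106; 0.1 3 0.109 0.11; 0.11 7 0.105 0.111; 0.12 4 0.105 0.108; 0.13 4 0.105 0.109; 0.14 5 0.092 0.109; 0.15 3 0.109 0.112; 0.16 5 0.104 0.107; 
[-0.3714 -0.2433 -0.    ] [-0.5211 -0.7109  0.0435]
```

Request:
{"api": "drive_tool", "payload": {
  "steps": [
    [-0.371, -0.243, 0, 0, 0.085],
    [-0.371, -0.243, 0, 0, 0.085],
    [-0.371, -0.243, 0, 0, 0.085],
    [-0.371, -0.243, 0, 0, 0.085],
    [-0.371, -0.243, 0, 0, 0.085],
    [-0.371, -0.243, 0, 0, 0.085],
    [-0.371, -0.243, 0, 0, 0.085],
    [-0.371, -0.243, 0, 0, 0.085],
    [-0.371, -0.243, 0, 0, 0.085],
    [-0.521, -0.711, 0.043, -6, 0.085],
    [-0.521, -0.711, 0.043, -6, 0.085],
    [-0.521, -0.711, 0.043, -6, 0.085],
    [-0.521, -0.711, 0.043, -6, 0.085],
    [-0.521, -0.711, 0.043, -6, 0.085],
    [-0.521, -0.711, 0.043, -6, 0.085],
    [-0.521, -0.711, 0.043, -6, 0.085],
    [-0.521, -0.711, 0.043, -6, 0.085],
    [-0.521, -0.711, 0.043, -6, 0.085],
    [-0.521, -0.711, 0.043, -6, 0.085],
    [-0.521, -0.711, 0.043, -6, 0.085]
  ]
}}

```text
time: 2.1
ee_pos: [0.4698, -0.2455, 0.2096]
tcp_rot: [[-0.978, 0.208, 0.0], [0.208, 0.978, -0.001], [-0.0, -0.001, -1.0]]
contact_force: [0.5, -0.4, 0.1]
gripper_width: 0.0853
gripper_force: 0.0
```

```bash
python3 - <<'E'
from h import *
s=read_state();print(s["time"],s["ee_pos"],s["tcp_rot"],s["contact_force"])
f=grab_frame("wrist");cv2.imwrite("pics/w1.png",f["color"])
T=np.eye(4);T[:3,:3]=s["tcp_rot"];T[:3,3]=s["ee_pos"]
W=cloud(f,T@f["hand_eye"]);z=W[...,2]
m=(z>.152)&(z<.167)&(np.hypot(W[...,0]-.47,W[...,1]+.241)<.06)
if m.sum()>20:
    print(m.sum(),cv2.minAreaRect(W[m][:,:2].astype(np.float32)),np.median(W[m],0))
m=(z>.112)&(z<.127)&(np.hypot(W[...,0]-.47,W[...,1]+.241)<.12)
if m.sum()>20: print(m.sum(),cv2.minAreaRect(W[m][:,:2].astype(np.float32)))
print(goto([.47,-.241,.21]))
E
```

```text
2.1 [ 0.46982306 -0.24548382  0.20961538] [[-9.78231667e-01  2.07515755e-01  1.32677925e-04]
 [ 2.07515487e-01  9.78231107e-01 -1.10620406e-03]
 [-3.59344446e-04 -1.05459112e-03 -9.99999379e-01]] [ 0.54568472 -0.42000264  0.10325636]
2570 ((0.473003089427948, -0.24008530378341675), (0.056046243757009506, 0.014400760643184185), 77.81963348388672) [ 0.47153119 -0.23999774  0.15853427]
10044 ((0.48559942841529846, -0.24287952482700348), (0.11046376079320908, 0.07573147863149643), 77.86808776855469)
[ 0.      0.002  -0.0003]
```

Request:
{"api": "drive_tool", "payload": {
  "steps": [
    [-0.002, 0.001, 0, 0, 0.085],
    [-0.002, 0.001, 0, 0, 0.085],
    [-0.002, 0.001, 0.03, 0, 0.085],
    [-0.002, 0.001, 0.05, 0, 0.085],
    [-0.002, 0.001, 0.06, 0, 0.085],
    [-0.002, 0.001, 0.06, 0, 0.085],
    [-0.002, 0.001, 0.06, 0, 0.06],
    [-0.002, 0.001, 0.06, 0, 0.06],
    [-0.002, 0.001, 0.06, 0, 0.06],
    [-0.002, 0.001, 0.06, 0, 0.0555],
    [-0.002, 0.001, 0.06, 0, 0.0555],
    [-0.002, 0.001, 0.06, 0, 0.0555],
    [-0.002, 0.001, 0.06, 0, 0.0555]
  ]
}}

```text
time: 3.45
ee_pos: [0.4725, -0.2406, 0.151]
tcp_rot: [[-0.979, 0.204, 0.001], [0.204, 0.979, -0.001], [-0.001, -0.001, -1.0]]
contact_force: [-1.3, -1.7, 8.6]
gripper_width: 0.0559
gripper_force: 14.5
```

Request:
{"api": "drive_tool", "payload": {
  "steps": [
    [-0.003, 0, 0, 0, 0.0555],
    [-0.006, 0, -0.0005, 0, 0.0555],
    [-0.01, 0, -0.001, 0, 0.0555],
    [-0.013, 0, -0.001, 0, 0.0555],
    [-0.013, 0, -0.001, 0, 0.0555]
  ]
}}

```text
time: 3.95
ee_pos: [0.4855, -0.2433, 0.1517]
tcp_rot: [[-0.979, 0.204, 0.001], [0.204, 0.979, -0.001], [-0.001, -0.001, -1.0]]
contact_force: [-1.4, -3.4, 8.6]
gripper_width: 0.0559
gripper_force: 14.9
```

```bash
cat >> h.py <<'E'
def tilt():
    """unit's box-side tilt from side view: fit planes of grey box top & report dial/box normals"""
    f=grab_frame("side");return f
E
python3 - <<'E'
from h import *
s=read_state();print(s["ee_pos"],s["contact_force"],s["wrist_torque"],s["gripper_force"])
f=grab_frame("side");cv2.imwrite("pics/s2.png",f["color"][180:380,260:500].repeat(3,0).repeat(3,1)[:600,:720])
E
```

```text
[ 0.48552497 -0.24329883  0.1517363 ] [-1.43771706 -3.37447867  8.56910197] [-0.44070334  0.4980972  -0.06044432] 14.93097871541977
```

View pics/s2.png

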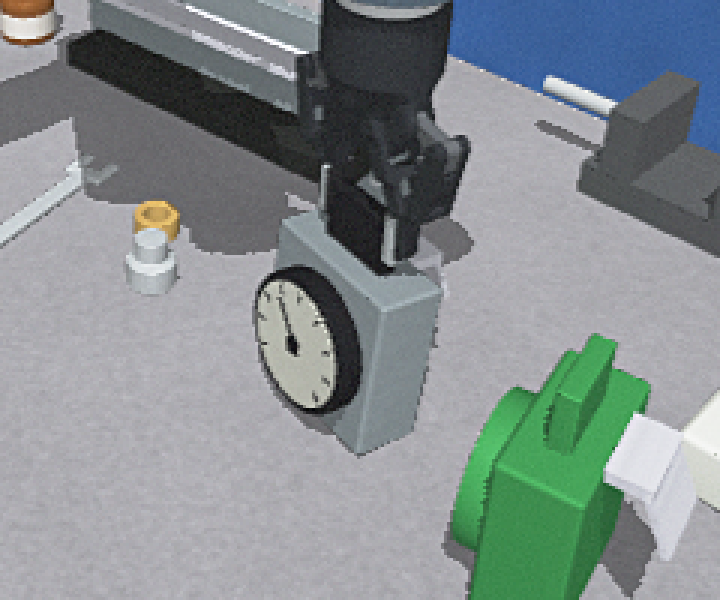

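The gripper holds the lug, with the dial facing the camera at about (300,340) in the crop. I'll measure the tilt from the plane of the dial face.

```bash
cat >> h.py <<'E'
def tilt(show=True):
    f=grab_frame("side");s=read_state();W=cloud(f);c=f["color"].astype(int)
    d=W-np.array(s["ee_pos"])
    m=(np.hypot(d[...,0],d[...,1])<.12)&(d[...,2]<-.02)&(d[...,2]>-.16)&(c[...,2]>150)&(c[...,2]-c[...,0]>8)
    n,l,st,ce=cv2.connectedComponentsWithStats(m.astype(np.uint8))
    p=W[l==1+st[1:,4].argmax()]
    for _ in range(4):
        q=p.mean(0);N=np.linalg.svd(p-q)[2][2];r=(p-q)@N;p=p[abs(r)<2.5*r.std()+1e-4]
    if N[0]>0:N=-N
    print("tilt",np.degrees(np.arcsin(N[2])).round(1),"yaw",np.degrees(np.arctan2(-N[1],-N[0])).round(1),"n",len(p),"ctr",q.round(4),"t",s["time"],"ee",np.round(s["ee_pos"],4),"F",np.round(s["contact_force"],1),"grip",round(s["gripper_force"],1))
    return np.degrees(np.arcsin(N[2])),q
E
python3 -c "
from h import *
tilt()
import h,pickle
F=pickle.load(open('F.pkl','rb'));h.grab_frame=lambda n:F[n];h.read_state=lambda:dict(ee_pos=[.4725,-.2406,.151],contact_force=[0],gripper_force=0,time=0);h.tilt()"
```

```text
tilt 4.6 yaw -12.5 n 151 ctr [ 0.4328 -0.2281  0.0492] t 4.05 ee [ 0.4854 -0.2433  0.1517] F [-3.  -2.2  8.3] grip 14.8
tilt -0.2 yaw -13.3 n 19 ctr [ 0.4321 -0.2132  0.0356] t 0 ee [ 0.4725 -0.2406  0.151 ] F [0] grip 0
```

Tilt is 4.6°, as the arc geometry predicted. I'll continue the arc.

Request:
{"api": "drive_tool", "payload": {
  "steps": [
    [-0.004, 0, 0, 0, 0.0555],
    [-0.008, 0, -0.0005, 0, 0.0555],
    [-0.013, 0, -0.0005, 0, 0.0555],
    [-0.017, 0, -0.0005, 0, 0.0555],
    [-0.021, 0, 0, 0, 0.0555],
    [-0.026, 0, 0, 0, 0.0555],
    [-0.03, 0, 0.0005, 0, 0.0555],
    [-0.035, 0, 0.001, 0, 0.0555],
    [-0.039, 0, 0.0015, 0, 0.0555],
    [-0.043, 0, 0.002, 0, 0.0555],
    [-0.046, 0, 0.003, 0, 0.0555],
    [-0.046, 0, 0.003, 0, 0.0555]
  ]
}}

```text
time: 5.25
ee_pos: [0.5304, -0.2522, 0.1482]
tcp_rot: [[-0.979, 0.204, 0.0], [0.204, 0.979, -0.0], [-0.0, 0.0, -1.0]]
contact_force: [-0.1, 0.3, 1.3]
gripper_width: 0.0554
gripper_force: 15.0
```

```bash
python3 -c "
from h import *
tilt()"
```

```text
tilt 21.3 yaw -11.9 n 684 ctr [ 0.4553 -0.2391  0.083 ] t 5.3 ee [ 0.5302 -0.2522  0.1482] F [ 0.   0.5 -0. ] grip 15.0
```

Request:
{"api": "drive_tool", "payload": {
  "steps": [
    [0, 0, 0, 0, 0.04],
    [0, 0, 0, 0, 0.02],
    [0, 0, 0, 0, 0.0],
    [0, 0, 0, 0, 0.0],
    [0, 0, -0.02, 0, 0.0],
    [0, 0, -0.05, 0, 0.0],
    [0, 0, -0.08, 0, 0.0],
    [0, 0, -0.11, 0, 0.0],
    [0, 0, -0.12, 0, 0.0],
    [0, 0, -0.12, -6, 0.0],
    [0, 0, -0.12, -12, 0.0],
    [0, 0, -0.12, -16.5, 0.0],
    [0, 0, -0.12, -16.5, 0.0],
    [0, 0, -0.12, -16.5, 0.0]
  ]
}}

```text
time: 6.7
ee_pos: [0.5295, -0.252, 0.2673]
tcp_rot: [[-0.997, -0.08, -0.001], [-0.08, 0.997, 0.001], [0.001, 0.001, -1.0]]
contact_force: [1.2, -1.0, -5.1]
gripper_width: 0.0552
gripper_force: 66.1
```

```bash
python3 - <<'E'
from h import *
t,q=tilt()
s=read_state();print(s["tcp_rot"],s["wrist_torque"])
a=np.radians(4.65);O=np.array([.6503,.0517]);X=np.array([np.cos(a),np.sin(a)]);Y=np.array([-X[1],X[0]])
# strip from top view: bright points near
f=grab_frame("top");W=cloud(f);c=f["color"]
d=W[...,:2]-s["ee_pos"][:2];gx=d@X;gy=d@Y;h=W[...,2]-s["ee_pos"][2]
m=(gx>.005)&(gx<.07)&(abs(gy)<.04)&(h<-.02)&(h>-.11)
for lo in np.arange(.005,.07,.005):
    k=m&(gx>=lo)&(gx<lo+.005)
    if k.sum()>3: print(round(lo,3),k.sum(),np.median(h[k]).round(4),gy[k].min().round(3),gy[k].max().round(3),c[k].mean().round(0))
th=np.radians(t);ex=62.8e-3*np.cos(th)-.068*np.sin(th);ez=-62.8e-3*np.sin(th)-.068*np.cos(th)-.003
print("edge rel tcp",ex,ez)
for px,py,pz in((-.060,.03,.175),(-.012,.03,.15),(-.012,.03,.127)):
    p=O+X*(px-ex)+Y*py;print(p,pz-ez,goto([*p,pz-ez]))
E
```

```text
tilt -8.7 yaw -8.7 n 16 ctr [ 0.4395 -0.2417  0.169 ] t 6.75 ee [ 0.5296 -0.2521  0.2675] F [ 0.8  0.6 -5.2] grip 66.1
[[-9.96763314e-01 -8.03842815e-02 -1.12369466e-03]
 [-8.03850078e-02  9.96763698e-01  6.16738098e-04]
 [ 1.07048200e-03  7.05070114e-04 -9.99999178e-01]] [ 0.01580192 -0.16470934 -0.01230092]
0.025 11 -0.0441 0.008 0.022 116.0
0.03 12 -0.0457 0.001 0.024 138.0
edge rel tcp 0.07239320950683129 -0.06068070056179998
[0.5159105 0.0708683] 0.23568070056179996 [-0.0124  0.323   0.0322]
[0.56375251 0.0747596 ] 0.21068070056179997 [-0.0604  0.323   0.0571]
[0.56375251 0.0747596 ] 0.18768070056179997 [-0.0604  0.323   0.0801]
```

```bash
python3 - <<'E'
from h import *
f=grab_frame("side");cv2.imwrite("pics/s3.png",f["color"][80:330,240:500].repeat(2,0).repeat(2,1))
E
```

```text
(no output)
```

View pics/s3.png

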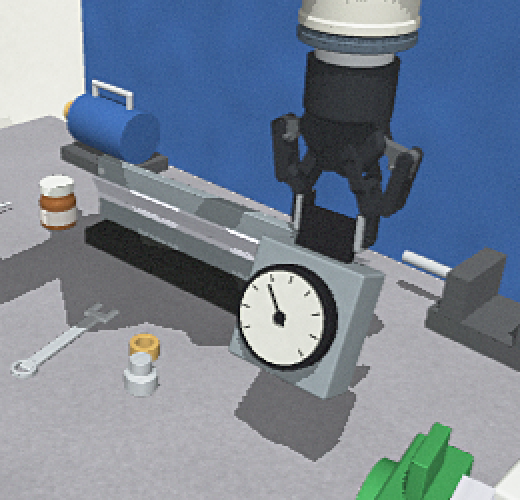

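It is held tilted, with the dial at crop (285,318) pixels. The dial mask needs loosening.

```bash
sed -i 's/(c\[...,2\]>150)&(c\[...,2\]-c\[...,0\]>8)/(c[...,2]>175)/' h.py; cat >> h.py <<'E'
a_=np.radians(4.65);O=np.array([.6503,.0517]);X=np.array([np.cos(a_),np.sin(a_)]);Y=np.array([-X[1],X[0]])
def edge(t,g=.148):
    th=np.radians(t);return .0628*np.cos(th)-(g-.08)*np.sin(th),-.0628*np.sin(th)-(g-.08)*np.cos(th)-.003
def inpanel(t):
    ee=np.array(read_state()["ee_pos"]);e=edge(t);d=ee[:2]-O;return np.round([d@X+e[0],d@Y,ee[2]+e[1]],4)
E
python3 - <<'E'
from h import *
t,q=tilt();ee=np.array(read_state()["ee_pos"])
ex,ez=edge(t);print("edge rel",ex,ez)
# predicted dial face centre: gauge (-.043,0,zc~.06)
th=np.radians(t)
for zc in(.055,.06): print("dial pred rel",-.043*np.cos(th)+(zc-.148)*np.sin(th),.043*np.sin(th)+(zc-.148)*np.cos(th)-.003)
print("dial meas rel",(q-ee)[:2]@X,(q-ee)[:2]@Y,(q-ee)[2])
for px,py,pz in((-.060,.03,.175),(-.012,.03,.15),(-.012,.03,.127)):
    p=O+X*(px-ex)+Y*py;print(p,pz-ez,goto([*p,pz-ez]))
E
```

```text
tilt 21.2 yaw 4.9 n 1369 ctr [ 0.4541 -0.2604  0.2019] t 6.9 ee [ 0.5298 -0.2521  0.268 ] F [ 0.3 -0.  -5. ] grip 66.1
edge rel 0.03395562931861432 -0.08910955369514384
dial pred rel -0.07372417715629467 -0.07415297395490424
dial pred rel -0.071915846714556 -0.06949143547351408
dial meas rel -0.07613827578958474 -0.0021023705850216957 -0.06610690414525244
[0.55422156 0.07398439] 0.26410955369514383 [-0.0509  0.3231  0.0039]
[0.60206357 0.07787569] 0.23910955369514383 [-0.0989  0.323   0.0289]
[0.60206357 0.07787569] 0.21610955369514384 [-0.0989  0.323   0.0519]
```

Request:
{"api": "drive_tool", "payload": {
  "steps": [
    [-0.05, 0.04, 0.004, 0, 0],
    [-0.05, 0.08, 0.004, 0, 0],
    [-0.05, 0.12, 0.004, 0, 0],
    [-0.05, 0.16, 0.004, 0, 0],
    [-0.05, 0.2, 0.004, 0, 0],
    [-0.05, 0.24, 0.004, 0, 0],
    [-0.05, 0.28, 0.004, 0, 0],
    [-0.05, 0.31, 0.004, 0, 0],
    [-0.05, 0.323, 0.004, 0, 0],
    [-0.05, 0.323, 0.004, 0, 0],
    [-0.07, 0.323, 0.004, 0, 0],
    [-0.09, 0.323, 0.004, 0, 0],
    [-0.102, 0.323, 0.004, 0, 0],
    [-0.102, 0.323, 0.004, 0, 0],
    [-0.102, 0.323, 0.015, 0, 0],
    [-0.102, 0.323, 0.025, 0, 0],
    [-0.102, 0.323, 0.025, 0, 0]
  ]
}}

```text
time: 8.6
ee_pos: [0.6033, 0.0778, 0.2413]
tcp_rot: [[-0.997, -0.082, -0.003], [-0.082, 0.997, -0.0], [0.003, 0.0, -1.0]]
contact_force: [-0.4, -0.0, -4.8]
gripper_width: 0.0548
gripper_force: 66.3
```

```bash
python3 - <<'E'
from h import *
t,q=tilt();print(inpanel(t));ee=np.array(read_state()["ee_pos"]);print("dial",(q[:2]-O)@X,(q[:2]-O)@Y,q[2])
f=grab_frame("side");cv2.imwrite("pics/s4.png",cv2.resize(f["color"][80:280,240:440],(600,600),interpolation=cv2.INTER_CUBIC))
E
```

```text
tilt 21.0 yaw 4.5 n 582 ctr [0.5273 0.0685 0.1751] t 8.65 ee [0.6038 0.0779 0.2422] F [ 0.3  0.  -3.9] grip 66.3
[-0.01    0.0299  0.1532]
dial -0.1212409400579229 0.026733316164872237 0.17513534070734502
```

View pics/s4.png

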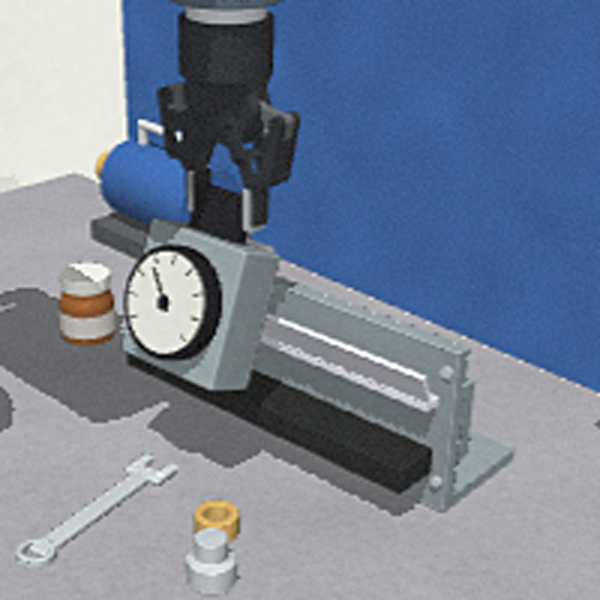

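It hangs tipped above the cleat, clear of everything. I'll lower it slowly.

Request:
{"api": "drive_tool", "payload": {
  "steps": [
    [-0.002, 0, 0.0, 0, 0],
    [-0.002, 0, 0.004, 0, 0],
    [-0.002, 0, 0.008, 0, 0],
    [-0.002, 0, 0.012, 0, 0],
    [-0.002, 0, 0.016, 0, 0],
    [-0.002, 0, 0.019, 0, 0],
    [-0.002, 0, 0.021, 0, 0],
    [-0.002, 0, 0.023, 0, 0],
    [-0.002, 0, 0.023, 0, 0]
  ]
}}

```text
time: 9.6
ee_pos: [0.6067, 0.0783, 0.22]
tcp_rot: [[-0.997, -0.083, -0.0], [-0.083, 0.997, -0.0], [0.0, -0.0, -1.0]]
contact_force: [0.3, 0.1, -4.9]
gripper_width: 0.0546
gripper_force: 66.4
```

Request:
{"api": "drive_tool", "payload": {
  "steps": [
    [0, 0, 0.001, 0, 0],
    [0, 0, 0.002, 0, 0],
    [0, 0, 0.003, 0, 0],
    [0, 0, 0.004, 0, 0],
    [0, 0, 0.005, 0, 0],
    [0, 0, 0.005, 0, 0]
  ]
}}

```text
time: 10.2
ee_pos: [0.6067, 0.0783, 0.2151]
tcp_rot: [[-0.997, -0.083, -0.0], [-0.083, 0.997, -0.0], [0.0, 0.0, -1.0]]
contact_force: [-0.9, -0.7, -4.7]
gripper_width: 0.0551
gripper_force: 66.4
```

Request:
{"api": "drive_tool", "payload": {
  "steps": [
    [0, 0, 0.001, 0, 0],
    [0, 0, 0.002, 0, 0],
    [0, 0, 0.003, 0, 0],
    [0, 0, 0.003, 0, 0]
  ]
}}

```text
time: 10.6
ee_pos: [0.6067, 0.0783, 0.2121]
tcp_rot: [[-0.997, -0.083, -0.0], [-0.083, 0.997, 0.0], [0.0, 0.0, -1.0]]
contact_force: [-0.5, 0.6, -5.3]
gripper_width: 0.0551
gripper_force: 66.4
```

Request:
{"api": "drive_tool", "payload": {
  "steps": [
    [0, 0, 0.001, 0, 0],
    [0, 0, 0.0015, 0, 0],
    [0, 0, 0.002, 0, 0],
    [0, 0, 0.002, 0, 0]
  ]
}}

```text
time: 11.0
ee_pos: [0.6068, 0.0783, 0.2102]
tcp_rot: [[-0.997, -0.083, -0.0], [-0.083, 0.997, 0.0], [0.0, 0.0, -1.0]]
contact_force: [0.4, -0.3, -5.9]
gripper_width: 0.0551
gripper_force: 66.4
```

Request:
{"api": "drive_tool", "payload": {
  "steps": [
    [0, 0, 0.0005, 0, 0],
    [0, 0, 0.001, 0, 0],
    [0, 0, 0.0015, 0, 0],
    [0, 0, 0.0015, 0, 0]
  ]
}}

```text
time: 11.4
ee_pos: [0.6068, 0.0783, 0.2098]
tcp_rot: [[-0.997, -0.083, 0.001], [-0.083, 0.997, -0.0], [-0.001, -0.0, -1.0]]
contact_force: [-5.5, -0.8, 10.6]
gripper_width: 0.0546
gripper_force: 68.3
```

Request:
{"api": "drive_tool", "payload": {
  "steps": [
    [0, 0, -0.0006, 0, 0],
    [0, 0, -0.0006, 0, 0]
  ]
}}

```text
time: 11.6
ee_pos: [0.6068, 0.0783, 0.2098]
tcp_rot: [[-0.997, -0.083, 0.0], [-0.083, 0.997, -0.0], [-0.0, -0.0, -1.0]]
contact_force: [-4.6, -1.8, 6.9]
gripper_width: 0.0546
gripper_force: 67.6
```

```bash
python3 -c "
from h import *
t,q=tilt();print(inpanel(t),(q[:2]-O)@X,(q[:2]-O)@Y)"
```

```text
tilt 20.8 yaw 4.4 n 563 ctr [0.5312 0.0688 0.1434] t 11.65 ee [0.6068 0.0783 0.2098] F [-3.6 -0.8  6.6] grip 67.7
[-0.0066  0.03    0.1209] -0.1173533245936413 0.026653894459432212
```

It is resting tipped on the filler. I'll ease it slightly and slide towards the pocket (−y).

Request:
{"api": "drive_tool", "payload": {
  "steps": [
    [0, 0, -0.0004, 0, 0],
    [0, -0.0015, -0.0004, 0, 0],
    [0, -0.003, -0.0004, 0, 0],
    [0, -0.0045, -0.0004, 0, 0],
    [0, -0.006, -0.0004, 0, 0],
    [0, -0.0075, -0.0004, 0, 0],
    [0, -0.009, -0.0004, 0, 0],
    [0, -0.0105, -0.0004, 0, 0],
    [0, -0.012, -0.0004, 0, 0],
    [0, -0.0135, -0.0004, 0, 0],
    [0, -0.015, -0.0004, 0, 0],
    [0, -0.0165, -0.0004, 0, 0],
    [0, -0.018, -0.0004, 0, 0],
    [0, -0.018, -0.0004, 0, 0]
  ]
}}

```text
time: 13.05
ee_pos: [0.6083, 0.06, 0.2097]
tcp_rot: [[-0.997, -0.083, -0.0], [-0.083, 0.997, -0.0], [0.0, -0.0, -1.0]]
contact_force: [-0.5, -1.2, -2.0]
gripper_width: 0.0549
gripper_force: 66.8
```

Request:
{"api": "drive_tool", "payload": {
  "steps": [
    [0, -0.001, 0, 0, 0],
    [0, -0.002, 0, 0, 0],
    [0, -0.003, 0, 0, 0],
    [0, -0.003, 0, 0, 0]
  ]
}}

```text
time: 13.45
ee_pos: [0.6084, 0.0572, 0.2095]
tcp_rot: [[-0.997, -0.083, -0.001], [-0.083, 0.997, -0.0], [0.001, -0.0, -1.0]]
contact_force: [0.2, -0.3, -4.0]
gripper_width: 0.0548
gripper_force: 66.4
```

Request:
{"api": "drive_tool", "payload": {
  "steps": [
    [0, -0.001, 0.0005, 0, 0],
    [0, -0.001, 0.001, 0, 0],
    [0, -0.001, 0.001, 0, 0]
  ]
}}

```text
time: 13.75
ee_pos: [0.6086, 0.0564, 0.2086]
tcp_rot: [[-0.997, -0.083, -0.0], [-0.083, 0.997, -0.0], [0.0, -0.0, -1.0]]
contact_force: [0.2, -0.4, -5.2]
gripper_width: 0.0549
gripper_force: 66.4
```

Request:
{"api": "drive_tool", "payload": {
  "steps": [
    [0, -0.001, 0, 0, 0],
    [0, -0.002, 0, 0, 0],
    [0, -0.002, 0, 0, 0]
  ]
}}

```text
time: 14.05
ee_pos: [0.6088, 0.0543, 0.2088]
tcp_rot: [[-0.997, -0.083, 0.0], [-0.083, 0.997, -0.0], [-0.0, -0.0, -1.0]]
contact_force: [0.7, -0.1, -5.2]
gripper_width: 0.055
gripper_force: 66.4
```

Request:
{"api": "drive_tool", "payload": {
  "steps": [
    [0, 0, 0.001, 0, 0],
    [0, 0, 0.002, 0, 0],
    [0, 0, 0.003, 0, 0],
    [0, 0, 0.003, 0, 0]
  ]
}}

```text
time: 14.45
ee_pos: [0.6087, 0.0544, 0.2056]
tcp_rot: [[-0.997, -0.083, -0.0], [-0.083, 0.997, 0.0], [0.0, 0.0, -1.0]]
contact_force: [0.0, -0.7, -4.5]
gripper_width: 0.0547
gripper_force: 66.4
```

Request:
{"api": "drive_tool", "payload": {
  "steps": [
    [0, 0, 0.001, 0, 0],
    [0, 0, 0.002, 0, 0],
    [0, 0, 0.003, 0, 0],
    [0, 0, 0.003, 0, 0]
  ]
}}

```text
time: 14.85
ee_pos: [0.6091, 0.0544, 0.2028]
tcp_rot: [[-0.997, -0.083, 0.001], [-0.083, 0.997, 0.0], [-0.001, -0.0, -1.0]]
contact_force: [2.2, 0.1, -4.2]
gripper_width: 0.055
gripper_force: 66.7
```

Sinking in the pocket, with a light touch on the lip. I'll shift slightly to +x and keep going.

Request:
{"api": "drive_tool", "payload": {
  "steps": [
    [-0.001, 0, 0, 0, 0],
    [-0.0015, 0, 0.001, 0, 0],
    [-0.0015, 0, 0.002, 0, 0],
    [-0.0015, 0, 0.002, 0, 0]
  ]
}}

```text
time: 15.25
ee_pos: [0.6103, 0.0545, 0.2006]
tcp_rot: [[-0.997, -0.083, -0.0], [-0.083, 0.997, 0.0], [0.0, 0.0, -1.0]]
contact_force: [1.2, 0.0, -5.6]
gripper_width: 0.055
gripper_force: 66.6
```

Request:
{"api": "drive_tool", "payload": {
  "steps": [
    [0, 0, 0.0005, 0, 0],
    [0, 0, 0.001, 0, 0],
    [0, 0, 0.0015, 0, 0],
    [0, 0, 0.0015, 0, 0]
  ]
}}

```text
time: 15.65
ee_pos: [0.6105, 0.0545, 0.1994]
tcp_rot: [[-0.997, -0.083, 0.001], [-0.083, 0.997, 0.0], [-0.001, -0.0, -1.0]]
contact_force: [2.2, 0.1, -3.1]
gripper_width: 0.055
gripper_force: 66.7
```

It has sunk 12 mm, to roughly the pocket floor. Now I'll loosen to a light grip and swing it upright along the arc.

Request:
{"api": "drive_tool", "payload": {
  "steps": [
    [0, 0, 0, 0, 0.0555],
    [0, 0, 0, 0, 0.0555],
    [0, 0, 0, 0, 0.0555],
    [0.003, 0, 0.0015, 0, 0.0555],
    [0.006, 0, 0.003, 0, 0.0555],
    [0.0085, 0, 0.004, 0, 0.0555],
    [0.0085, 0, 0.004, 0, 0.0555]
  ]
}}

```text
time: 16.35
ee_pos: [0.6013, 0.0538, 0.1951]
tcp_rot: [[-0.997, -0.083, -0.001], [-0.083, 0.997, -0.0], [0.001, 0.0, -1.0]]
contact_force: [-0.1, -0.3, -4.4]
gripper_width: 0.0558
gripper_force: 24.4
```

```bash
python3 -c "
from h import *
t,q=tilt();print(inpanel(t),(q[:2]-O)@X,(q[:2]-O)@Y)"
```

```text
tilt 14.6 yaw 4.6 n 535 ctr [0.534  0.046  0.1205] t 16.4 ee [0.6015 0.0538 0.1952] F [ 0.1 -0.2 -4.9] grip 24.4
[-0.0048  0.0061  0.1106] -0.11632993160547189 0.0037512975283472056
```

Tracking well: tilt is 14.6° with small forces. I'll continue.

Request:
{"api": "drive_tool", "payload": {
  "steps": [
    [0.0025, 0, 0.0013, 0, 0.0555],
    [0.005, 0, 0.0027, 0, 0.0555],
    [0.007, 0, 0.004, 0, 0.0555],
    [0.009, 0, 0.0055, 0, 0.0555],
    [0.0115, 0, 0.007, 0, 0.0555],
    [0.0135, 0, 0.0085, 0, 0.0555],
    [0.0135, 0, 0.0085, 0, 0.0555]
  ]
}}

```text
time: 17.1
ee_pos: [0.588, 0.0527, 0.1865]
tcp_rot: [[-0.997, -0.083, -0.001], [-0.083, 0.997, -0.0], [0.001, 0.0, -1.0]]
contact_force: [0.7, -0.0, -4.3]
gripper_width: 0.0557
gripper_force: 24.0
```

```bash
python3 -c "
from h import *
t,q=tilt();print(inpanel(t),(q[:2]-O)@X,(q[:2]-O)@Y)"
```

```text
tilt 5.0 yaw 4.8 n 462 ctr [0.5346 0.0461 0.1018] t 17.15 ee [0.5881 0.0527 0.1866] F [ 0.6  0.1 -3.8] grip 24.0
[-0.0053  0.006   0.1104] -0.11578561136715614 0.003842657116356376
```

Request:
{"api": "drive_tool", "payload": {
  "steps": [
    [0.0015, 0, 0.0012, 0, 0.0555],
    [0.003, 0, 0.0024, 0, 0.0555],
    [0.0045, 0, 0.0036, 0, 0.0555],
    [0.006, 0, 0.0046, 0, 0.0555],
    [0.0065, 0, 0.005, 0, 0.0555],
    [0.0065, 0, 0.005, 0, 0.0555]
  ]
}}

```text
time: 17.75
ee_pos: [0.5818, 0.0522, 0.1817]
tcp_rot: [[-0.997, -0.083, -0.0], [-0.083, 0.997, 0.0], [0.0, 0.0, -1.0]]
contact_force: [0.7, 0.3, -3.0]
gripper_width: 0.0559
gripper_force: 24.1
```

```bash
python3 -c "
from h import *
t,q=tilt();print(inpanel(t),(q[:2]-O)@X,(q[:2]-O)@Y)"
```

```text
tilt -0.1 yaw 4.5 n 412 ctr [0.536  0.0462 0.0929] t 17.8 ee [0.5818 0.0522 0.1818] F [ 0.4  1.  -2.5] grip 24.1
[-0.0053  0.006   0.1109] -0.11438218367463009 0.003737131826638259
```

Upright (−0.1°), with the dial plane at −0.114 m, which is exactly home. I'll settle it and release gently.

Request:
{"api": "drive_tool", "payload": {
  "steps": [
    [0, 0, 0.0005, 0, 0.0555],
    [0, 0, 0.001, 0, 0.0557],
    [0, 0, 0.001, 0, 0.056],
    [0, 0, 0.001, 0, 0.0565],
    [0, 0, 0.001, 0, 0.058],
    [0, 0, 0.001, 0, 0.06],
    [0, 0, 0.001, 0, 0.066],
    [0, 0, 0.001, 0, 0.07],
    [0, 0, 0.001, 0, 0.075],
    [0, 0, 0.001, 0, 0.075]
  ]
}}

```text
time: 18.8
ee_pos: [0.5819, 0.0522, 0.1808]
tcp_rot: [[-0.997, -0.083, -0.0], [-0.083, 0.997, -0.0], [0.0, -0.0, -1.0]]
contact_force: [0.1, -0.1, 0.3]
gripper_width: 0.0751
gripper_force: 0.0
```

```bash
python3 -c "
from h import *
t,q=tilt();print((q[:2]-O)@X,(q[:2]-O)@Y,q[2],read_state()['gripper_width'])"
```

```text
tilt 0.3 yaw 4.7 n 408 ctr [0.536  0.046  0.0928] t 18.85 ee [0.5819 0.0522 0.1808] F [-0.3  0.7 -0.3] grip 0.0
-0.1143654084864001 0.003590335013402748 0.0927721422338871 0.07487226919493267
```

Request:
{"api": "drive_tool", "payload": {
  "steps": [
    [0, 0, -0.01, 0, 0.075],
    [0, 0, -0.03, 0, 0.075],
    [0, 0, -0.06, 0, 0.075],
    [0, 0, -0.1, 0, 0.075],
    [0, 0, -0.13, 0, 0.075],
    [0, 0, -0.13, 0, 0.075],
    [0, 0, -0.13, 0, 0.075]
  ]
}}

```text
time: 19.55
ee_pos: [0.582, 0.0522, 0.3117]
tcp_rot: [[-0.997, -0.083, 0.002], [-0.083, 0.997, -0.0], [-0.002, -0.0, -1.0]]
contact_force: [-0.3, -0.4, -0.0]
gripper_width: 0.075
gripper_force: 0.0
```

```bash
python3 - <<'E'
from h import *
s=read_state();print(s["time"],s["ee_pos"],s["contact_force"])
f=grab_frame("top");W=cloud(f);d=W[...,:2]-O;px=d@X;py=d@Y;z=W[...,2]
m=(z>.175)&(z<.2)&(abs(px+.071)<.05)&(abs(py)<.06);print("lug top",m.sum(),cv2.minAreaRect(np.c_[px[m],py[m]].astype(np.float32)),np.median(z[m]))
g=grab_frame("side");cv2.imwrite("pics/end.png",cv2.resize(g["color"][100:300,220:440],(660,600)))
E
```

```text
19.55 [0.58197376 0.05218366 0.31168471] [-0.27489237 -0.43647045 -0.04940195]
lug top 156 ((-0.07122920453548431, 0.007108351215720177), (0.014596902765333652, 0.05424676090478897), 0.3074728548526764) 0.18912269236389623
```

View pics/end.png

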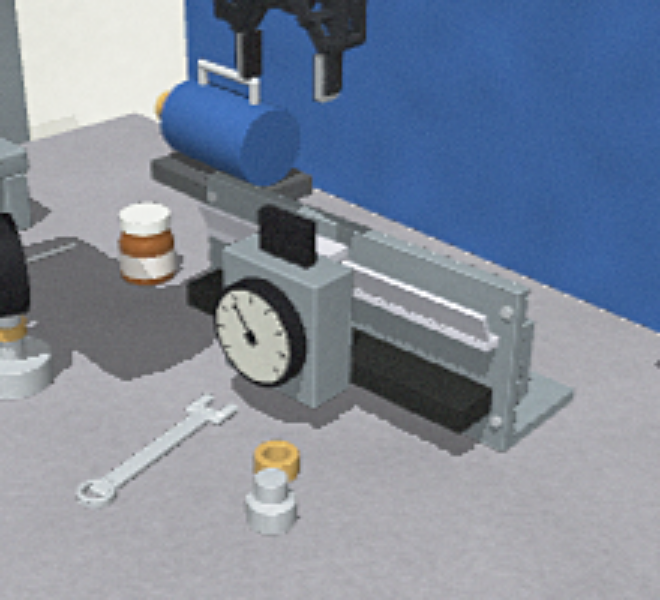

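The unit hangs upright on the cleat. The lug top is at x = −71 mm and z = 189 mm, against about −71 and 190 mm expected at home. The gripper is clear and the other things are undisturbed.

```bash
python3 -c "
from rig import finish_job
print(finish_job())"
```

```text
the job is handed in; nothing more can be done
None
```

The gauge unit hangs upright and square, fully home in the cleat's pocket against the stop rail, released and clear of the gripper; I handed the job in at about 20 s, and no verdict was returned.

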